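Find the full chocolate tin by feel and hold it up

ROBOT

A 6-joint arm with a two-finger parallel gripper is mounted at the origin on the work surface. World frame = base frame: x ahead of the robot, y to its left, z up, the work surface at z = 0. Lengths are in m, angles in rad, forces in N, time in s.
With the tool pointing down it reaches from about 0.375 to 0.9 m from the base axis. Payload 3.1 kg.
Tool frame: the origin (TCP) lies midway between the tips of the shut fingers; the grasp point (between the pads) lies 19 mm behind it; z points along the fingers, y is the direction in which the jaws open and shut (so a half turn about z gives the same grasp; the last joint's range is limited). The gripper opens to 85 mm and grips with 20 to 120 N. Pads are 22 mm wide; open, the fingers measure 114 mm over their backs; the gripper's body (76 mm by 85 mm) begins 54 mm behind the grasp point. The pads swing forward as they close: fully open they stand 13 mm farther back than shut.
Start: joints at [-0.178, 0.527, 1.433, -0, 1.181, -0.178], TCP at [0.625, 0, 0.231] pointing down, gripper open.
Joint ranges: [-3.08, 3.08], [-0.75, 2.2], [0.22, 2.44], [-1.43, 4.57], [0, 2.65], [-2.85, 2.85]. Speed limits (rad/s): [2.79, 2.79, 3.14, 3.14, 3.14, 3.14].

INTERFACE

Orientations are given as a unit quaternion [x, y, z, w].
In Python, from station import manip gives the robot as it stands.
- The arm moves only by the tool play_rows, never from a script. Its argument "increments" is a list of rows, each a list of 3 entries, a list of its own where there are three numbers: the shift along the tool's x, y, z in m, then the turn, a rotation vector about the tool's x, y, z in rad, then the opening, from 0 (shut) to 1 (fully open). A call has 1 to 10 rows; each row is the pose to reach, as a shift and turn from the pose commanded when the call began, along the tool's axes at that moment; what a row does not reach only later rows make up. A row lasts 1/10 s, in which the tool goes at most 50 mm and 8.59 degrees, less where a joint would pass 70% of its speed; a pose out of reach is approached as far as the arm can. A call with a gripper value outside its range is refused whole. The fingers move at their own pace and stop on an object; "force" is the grip in N (left out, the last holds). Time passes only in rows, so rows that repeat a pose let the fingers close. It gives the time, the measured TCP pose, the force and the opening at its end, in the units of the state.
- manip.sense(): the state, without advancing time (a new reading comes with each control period).
- manip.snapshot(name): name is "scene" or "side" or "wrist"; returns (picture, depth): 384x512x3 uint8, red, green, blue; 384x512 float32, m along the optical axis (not along the pixel's ray), 0 where there is no reading.
- manip.camera_model(name): a dict with "camera_matrix" (3x3 intrinsics, pixels), "R" (3x3) and "t" (3): a world point X has camera coordinates R X + t. Camera axes: x right, y down, z forward; pixel columns grow to the right and rows downward; lengths in m; the calibration is good to about 2 mm. The wrist camera is an equidistant fisheye: a pixel r from the principal point sees the ray r / f radians off the axis. A picture is of the moment at which its call begins: read the wrist's pose just before it. camera_model takes no time and is no camera call; for the wrist camera it gives the pose at the moment of the call.
- manip.sign_off(): hands the job in, once; it reports no verdict.
Trained networks look in the newest picture that a camera, given by its name, has taken for a name from the list of things; names that differ only in an ending like _2 or _b are one class to them, and where a whole thing is asked for, a point or a joint stands for the part that bears it (a point fixed in the world has none). Each returns a list of dicts, best first, with "p" (0 to 1); they miss things now and then, are a little off and sometimes report something else, mostly with a low value. They report only what shows in the picture. A call takes as long as a camera call. They do not tell look-alikes from the thing itself.
- manip.regions_of(camera, thing): "region" (384x512 bool, what is visible of it) and "rect" ([left, top, width, height] in pixels, round what is visible of it).
The state is a dict: "t": time; "q": joint angles; "qd": joint speeds; "tau": joint torques, N m; "tcp_pos": TCP position; "tool_rot": TCP orientation; "force": force on the tool from outside, world axes, zero at the start; "ft_torque": the same for the moment, N m; "finger_gap": opening from 0.0 (shut) to 1.0 (fully open).
Only numpy, scipy, OpenCV 4.12 (cv2) and the standard library are available. Lean on these libraries where they do the work, as an engineer would, in place of code of your own. Each camera call takes 0.05 s, during which the arm holds its last target.

TASK

Three identical yellow tins of solid cooking chocolate stand on a green, a white and a blue coaster, and we need the fullest one for the next food parcel. Heft them one at a time, first the one on the green coaster, then white, then blue, lifting each straight up just a few centimetres and setting it back upright on its own coaster (the last may stay in hand if it is the heaviest), to find the heaviest by feel. Then raise only the heaviest and finish while holding it, upright and still, at least 15 cm clear of the counter, leaving the other two standing on their own coasters and the bean can, fish can and sauce jar near them where they are.

Things in the scene. Friction and masses are not known exactly. Their poses are not given: they have to be found in the camera images.
- tin_1_center (a point): centre of one of three identical closed yellow chocolate tins (white paper band, steel lid), each an upright cylinder 60 mm in diameter, 70 mm tall, on a coaster, underside 3 mm above the counter. z: its axis, up. Its rigid contents are hidden: one tin weighs 0.11 to 0.13, one 0.15 to 0.17, one 0.33 to 0.38 kg; which, on which coaster, differs every time.
- tin_2_center (a point): centre of one of three identical closed yellow chocolate tins (white paper band, steel lid), each an upright cylinder 60 mm in diameter, 70 mm tall, on a coaster, underside 3 mm above the counter. z: its axis, up. Its rigid contents are hidden: one tin weighs 0.11 to 0.13, one 0.15 to 0.17, one 0.33 to 0.38 kg; which, on which coaster, differs every time.
- tin_3_center (a point): centre of one of three identical closed yellow chocolate tins (white paper band, steel lid), each an upright cylinder 60 mm in diameter, 70 mm tall, on a coaster, underside 3 mm above the counter. z: its axis, up. Its rigid contents are hidden: one tin weighs 0.11 to 0.13, one 0.15 to 0.17, one 0.33 to 0.38 kg; which, on which coaster, differs every time.
- coaster_green: the green coaster, a flat disc 100 mm in diameter and 3 mm thick, fixed to the counter; origin at the centre of its underside. One tin stands on it, within 8 mm of its centre.
- coaster_white: the white coaster, a flat disc 100 mm in diameter and 3 mm thick, fixed to the counter; origin at the centre of its underside. One tin stands on it, within 8 mm of its centre.
- coaster_blue: the blue coaster, a flat disc 100 mm in diameter and 3 mm thick, fixed to the counter; origin at the centre of its underside. One tin stands on it, within 8 mm of its centre.
- bean_can: bystander: yellow food can with a black band and steel top, 74 mm in diameter, 110 mm tall; origin at the centre of its underside
- fish_can: bystander: flat blue can with a steel top, 84 mm in diameter, 36 mm tall, on the robot's side of the tins; origin at the centre of its underside
- sauce_jar: bystander: jar with a red cap, 70 mm in diameter, 105 mm tall; origin at the centre of its underside
Mind the look-alikes: they are no part of the job. Leave any pink, purple or turquoise look-alike of the part that bears tin_1_center alone.

How it is judged:
By the outcome, as a careful person would: the job done as asked, in the order asked, and still so for the second after the job is handed in, while the arm keeps its last pose, push and grip.
It also fails if it takes over 72 s, if anything falls off the work surface, if the arm or the gripper's body presses on something with over 40 N, if the wrist force passes 120 N, or if a joint passes its speed limit or range.

## Working session

There is one attempt and no reset: what is moved stays moved. The work goes in short steps, Python scripts to look and compute and a tool call to move; the robot and the scene stay as the last step left them, time stands still between calls to the robot, and variables do not carry over. Pictures are saved under pics/ and viewed, and the job is handed in when it is done.

Besides the shell and the picture viewer there is one more tool, called after "Emit:" by a JSON object that holds its "fn" and its "kwargs", one argument or row to a line. play_rows: Moves the arm, as the interface text tells. Its arguments: {"type":"object","properties":{"increments":{"type":"array"},"force":{"type":"number"}},"required":["increments"]}

```bash
mkdir -p pics; ls; python3 - <<'E'
from station import manip
import cv2
s=manip.sense();print(s)
for c in("scene","side"):
    p,d=manip.snapshot(c);cv2.imwrite(f"pics/{c}0.png",p[:,:,::-1])
    import numpy as np;np.save(f"pics/{c}0d.npy",d)
    r=manip.regions_of(c,"tin_1_center")
    for x in r:print(c,x["p"],x["rect"])
    m=manip.camera_model(c);print(m)
E
```

```text
pics
{'t': 0.0, 'q': array([-1.78504493e-01,  5.28446624e-01,  1.43394204e+00,  4.44966270e-06,
        1.18138575e+00, -1.78504931e-01]), 'qd': array([-6.78269735e-04,  4.45162015e-04, -9.27025085e-04,  2.60490938e-03,
        1.24806721e-04,  5.47645868e-05]), 'tau': array([ 2.50220628e-04, -4.42344439e+01, -1.78024775e+01, -2.06930472e-04,
        8.36740597e-03,  2.24214921e-05]), 'tcp_pos': array([6.24267472e-01, 1.60063266e-04, 2.30332987e-01]), 'tool_rot': array([ 7.07106804e-01,  7.07105917e-01, -6.20457261e-04, -8.97245504e-04]), 'force': array([-0.13772543, -0.37037888,  0.20222439]), 'ft_torque': array([ 0.00267827, -0.00570532, -0.02376363]), 'finger_gap': 1.003598354515992}
scene 0.95 [262.9, 201.6, 24.9, 33.6]
scene 0.82 [217.5, 191.7, 21.4, 32.9]
scene 0.7 [310.5, 191.7, 26.1, 36.2]
scene 0.62 [274.5, 168.1, 20.1, 35.0]
scene 0.61 [339.4, 210.5, 34.9, 51.2]
{'camera_matrix': array([[363.13336172,   0.        , 258.70178204],
       [  0.        , 363.13336172, 191.21467749],
       [  0.        ,   0.        ,   1.        ]]), 'R': array([[-0.02457501,  0.99961665,  0.01275267],
       [ 0.65410934,  0.02572514, -0.75596242],
       [-0.75600068, -0.01023615, -0.65449078]]), 't': array([ 0.02158577, -0.33112356,  1.47202007])}
side 0.95 [223.9, 149.0, 21.7, 37.0]
side 0.9 [253.5, 196.0, 24.7, 34.9]
side 0.61 [216.8, 224.6, 24.0, 37.9]
{'camera_matrix': array([[419.69407929,   0.        , 255.76159429],
       [  0.        , 419.69407929, 191.55500381],
       [  0.        ,   0.        ,   1.        ]]), 'R': array([[-0.99810643, -0.06150172, -0.00104118],
       [-0.04703352,  0.77399304, -0.63144487],
       [ 0.03964081, -0.63020021, -0.77542008]]), 't': array([0.55501021, 0.05228791, 1.13911422])}
```

View pics/scene0.png

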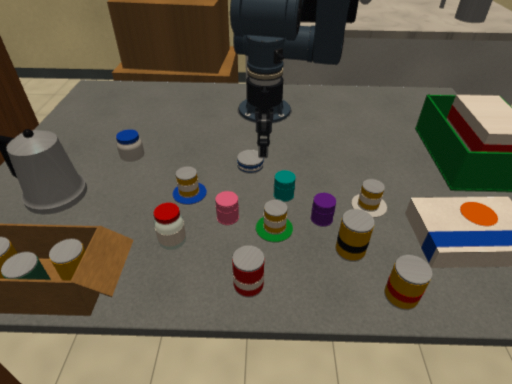

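View pics/side0.png

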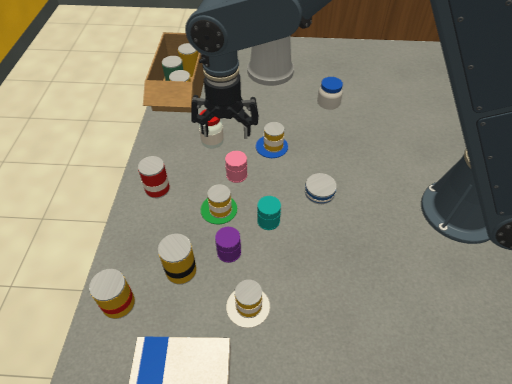

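The real tins are the ones on coasters. In the scene view they are green at about (275,217), white at (371,194) and blue at (187,183). In the side view they are green at (219,200), white at (249,298) and blue at (273,136). The network's other hits were the pink, turquoise and purple look-alikes. Next I'll measure the positions from depth.

```bash
cat > h.py <<'E'
import numpy as np,cv2
from scipy.optimize import least_squares
def cloud(m,d):
    K=m["camera_matrix"];v,u=np.mgrid[:d.shape[0],:d.shape[1]]
    P=np.stack([(u-K[0,2])/K[0,0]*d,(v-K[1,2])/K[1,1]*d,d],-1)
    return (P-m["t"])@m["R"]
def fit(X,r):
    return least_squares(lambda c:np.hypot(X[:,0]-c[0],X[:,1]-c[1])-r,X[:,:2].mean(0),loss="soft_l1",f_scale=.002).x
E
python3 - <<'E'
from h import *
from station import manip
pts={"scene":dict(green=(275,208),white=(372,187),blue=(187,175),pink=(228,199),turq=(285,178),purp=(324,202),bean=(357,220),fish=(250,155),jar=(167,212)),
"side":dict(green=(219,192),white=(249,288),blue=(273,128),pink=(236,158),turq=(269,205),purp=(228,236),bean=(176,247),fish=(321,181),jar=(210,115))}
for c in pts:
    W=cloud(manip.camera_model(c),np.load(f"pics/{c}0d.npy"))
    for n,(u,v) in pts[c].items():
        z0=W[v,u,2]
        w=W[v-14:v+15,u-24:u+25].reshape(-1,3)
        X=w[(abs(w[:,2]-z0)<.004)&(np.hypot(*(w[:,:2]-W[v,u,:2]).T)<.055)]
        # min enclosing circle + mean
        (cx,cy),r=cv2.minEnclosingCircle(X[:,:2].astype(np.float32))
        print(c,n,len(X),"z",z0.round(4),"mean",X[:,:2].mean(0).round(4),"circ",round(cx,4),round(cy,4),round(r,4))
E
```

```text
scene green 312 z 0.0734 mean [0.6537 0.0357] circ 0.6532 0.034 0.0323
scene white 248 z 0.0741 mean [0.5567 0.3054] circ 0.556 0.3064 0.0305
scene blue 222 z 0.0731 mean [ 0.5192 -0.2182] circ 0.5199 -0.2201 0.0317
scene pink 286 z 0.0702 mean [ 0.6213 -0.0933] circ 0.6191 -0.0921 0.0316
scene turq 226 z 0.0712 mean [0.5224 0.0635] circ 0.5199 0.0644 0.0314
scene purp 289 z 0.07 mean [0.618  0.1655] circ 0.6164 0.1677 0.032
scene bean 608 z 0.1088 mean [0.7295 0.2256] circ 0.7262 0.2247 0.0389
scene fish 309 z 0.0356 mean [ 0.3849 -0.0442] circ 0.3827 -0.0437 0.0437
scene jar 375 z 0.1049 mean [ 0.7103 -0.2281] circ 0.7081 -0.2272 0.0314
side green 283 z 0.0758 mean [0.6503 0.0365] circ 0.6508 0.0364 0.0311
side white 4 z 0.9169 mean [0.5113 0.7115] circ 0.5113 0.7115 0.0001
side blue 218 z 0.0744 mean [ 0.5167 -0.2172] circ 0.5197 -0.2176 0.0327
side pink 264 z 0.0691 mean [ 0.6189 -0.0907] circ 0.6184 -0.0938 0.0313
side turq 344 z 0.0716 mean [0.5195 0.0654] circ 0.5191 0.0642 0.0305
side purp 355 z 0.0676 mean [0.6137 0.1683] circ 0.6149 0.1669 0.0312
side bean 744 z 0.1098 mean [0.7253 0.228 ] circ 0.7254 0.2259 0.0384
side fish 529 z 0.0378 mean [ 0.3808 -0.0404] circ 0.3825 -0.0419 0.0443
side jar 82 z 0.3167 mean [0.6464 0.0126] circ 0.6491 0.0141 0.0476
```

Green is at about (0.652, 0.0355), white at (0.556, 0.306) and blue at (0.519, -0.218). Tops measure about 0.073 m and radii about 30 mm, which agrees with the given sizes. The tool axes are x = world y, y = world x, z = down. I'll go over green first.

Emit:
{"fn": "play_rows", "kwargs": {
  "increments": [
    [[0.012, 0.009, 0.02], [0, 0, 0], 1],
    [[0.024, 0.018, 0.04], [0, 0, 0], 1],
    [[0.0355, 0.0275, 0.065], [0, 0, 0], 1],
    [[0.0355, 0.0275, 0.09], [0, 0, 0], 1],
    [[0.0355, 0.0275, 0.11], [0, 0, 0], 1],
    [[0.0355, 0.0275, 0.11], [0, 0, 0], 1],
    [[0.0355, 0.0275, 0.11], [0, 0, 0], 1],
    [[0.0355, 0.0275, 0.11], [0, 0, 0], 1]
  ],
  "force": 50
}}

```text
t: 1.0
tcp_pos: [0.6535, 0.0353, 0.1227]
tool_rot: [0.707, 0.707, 0.001, 0.001]
force: [-0.1, -1.3, 1.2]
finger_gap: 0.997
```

```bash
cat > look.py <<'E'
import sys
from h import *
from station import manip
s=manip.sense();print(s["t"],s["tcp_pos"].round(4),s["tool_rot"].round(4),s["force"].round(3),s["finger_gap"])
for c in sys.argv[2:]:
    p,d=manip.snapshot(c);cv2.imwrite(f"pics/{c}{sys.argv[1]}.png",p[:,:,::-1]);np.save(f"pics/{c}{sys.argv[1]}d.npy",d)
E
python3 look.py 1 wrist side
```

```text
1.0 [0.6535 0.0353 0.1227] [0.7072 0.707  0.0008 0.001 ] [-0.074 -1.265  1.209] 0.9971641238717136
```

View pics/wrist1.png

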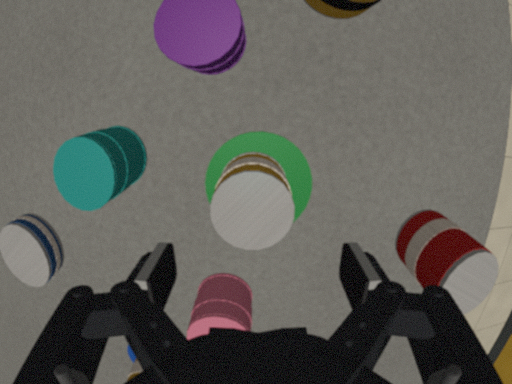

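View pics/side1.png

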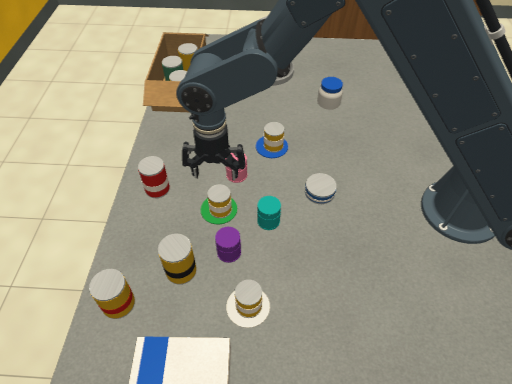

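The wrist view shows the lid at (252,210), nearly midway between the fingers (about 258). I'll check it with wrist depth.

```bash
cat > wlid.py <<'E'
import sys
from h import *
from station import manip
def wl(tag,zt=.073,guess=None):
    m=manip.camera_model("wrist");K=m["camera_matrix"];d=np.load(f"pics/wrist{tag}d.npy")
    v,u=np.mgrid[:384,:512];dx=u-K[0,2];dy=v-K[1,2];r=np.hypot(dx,dy)+1e-9;th=r/K[0,0]
    P=np.stack([dx/r*np.tan(th)*d,dy/r*np.tan(th)*d,d],-1);W=(P-m["t"])@m["R"]
    ok=(d>0)&(abs(W[...,2]-zt)<.006)&(np.hypot(W[...,0]-guess[0],W[...,1]-guess[1])<.045)
    X=W[ok];print(len(X),np.median(X[:,2]),"mean",X[:,:2].mean(0).round(4),"circ",cv2.minEnclosingCircle(X[:,:2].astype(np.float32)))
wl(sys.argv[1],float(sys.argv[2]),(float(sys.argv[3]),float(sys.argv[4])))
s=manip.sense();print(s["tcp_pos"],s["force"],s["tau"])
E
python3 wlid.py 1 .073 .652 .0355
```

```text
5340 0.07329095704650393 mean [0.65   0.0375] circ ((0.6498432159423828, 0.03559325262904167), 0.030105598270893097)
[0.6534815  0.03531884 0.12294696] [-0.70678208  0.7282019   0.48049609] [ 7.77510053e-03 -4.81313109e+01 -1.49239996e+01  5.89087085e-04
 -3.07863418e-03  2.30129200e-05]
```

```bash
cat > weigh.py <<'E'
import sys
from h import *
from station import manip
F=[];T=[];U=[];Z=[]
for i in range(int(sys.argv[1])):
    manip.snapshot("side");s=manip.sense();F.append(s["force"]);T.append(s["ft_torque"]);U.append(s["tau"][[1,2]]);Z.append(s["tcp_pos"])
n=len(F)**.5
for a in (F,T,U,Z):print(np.mean(a,0).round(4),"+-",(np.std(a,0)/n).round(4))
print(s["t"],s["tool_rot"].round(4),s["finger_gap"])
E
python3 weigh.py 25
```

```text
[-0.2141 -0.185   0.0931] +- [0.128  0.0774 0.1081]
[0.0005 0.0044 0.0032] +- [0.0053 0.0057 0.0055]
[-48.5272 -14.9804] +- [0.0127 0.0051]
[0.6526 0.0355 0.1215] +- [0.     0.     0.0001]
2.35 [ 0.7071  0.7071 -0.      0.    ] 0.9988781283012251
```

Emit:
{"fn": "play_rows", "kwargs": {
  "increments": [
    [[0.001, -0.0025, 0.01], [0, 0, 0], 1],
    [[0.001, -0.0025, 0.03], [0, 0, 0], 1],
    [[0.001, -0.0025, 0.05], [0, 0, 0], 1],
    [[0.001, -0.0025, 0.07], [0, 0, 0], 1],
    [[0.001, -0.0025, 0.09], [0, 0, 0], 1],
    [[0.001, -0.0025, 0.099], [0, 0, 0], 1],
    [[0.001, -0.0025, 0.099], [0, 0, 0], 1],
    [[0.001, -0.0025, 0.099], [0, 0, 0], 1]
  ]
}}

```text
t: 3.15
tcp_pos: [0.6502, 0.0365, 0.0225]
tool_rot: [0.707, 0.707, 0.0, 0.0]
force: [-0.1, -0.1, -0.0]
finger_gap: 1.0
```

Emit:
{"fn": "play_rows", "kwargs": {
  "increments": [
    [[0, 0, 0], [0, 0, 0], 0.5],
    [[0, 0, 0], [0, 0, 0], 0.5],
    [[0, 0, 0], [0, 0, 0], 0.5],
    [[0, 0, 0], [0, 0, 0], 0.5],
    [[0, 0, 0], [0, 0, 0], 0.5],
    [[0, 0, 0], [0, 0, 0], 0.5],
    [[0, 0, 0], [0, 0, 0], 0.5],
    [[0, 0, 0], [0, 0, 0], 0.5]
  ]
}}

```text
t: 3.95
tcp_pos: [0.6511, 0.0364, 0.0239]
tool_rot: [0.707, 0.707, 0.001, 0.001]
force: [0.3, 0.5, 6.4]
finger_gap: 0.694
```

```bash
python3 look.py 2 side
```

```text
3.95 [0.6511 0.0364 0.0239] [0.7071 0.7071 0.0008 0.0011] [0.304 0.493 6.374] 0.6936114731602776
```

It's gripped at 59 mm. The pads' forward swing presses the tin down by 6 N, which is harmless. Lifting 4 cm.

Emit:
{"fn": "play_rows", "kwargs": {
  "increments": [
    [[0, 0, -0.005], [0, 0, 0], 0.5],
    [[0, 0, -0.015], [0, 0, 0], 0.5],
    [[0, 0, -0.025], [0, 0, 0], 0.5],
    [[0, 0, -0.035], [0, 0, 0], 0.5],
    [[0, 0, -0.04], [0, 0, 0], 0.5],
    [[0, 0, -0.04], [0, 0, 0], 0.5],
    [[0, 0, -0.04], [0, 0, 0], 0.5],
    [[0, 0, -0.04], [0, 0, 0], 0.5],
    [[0, 0, -0.04], [0, 0, 0], 0.5]
  ]
}}

```text
t: 4.9
tcp_pos: [0.6496, 0.0366, 0.0617]
tool_rot: [0.707, 0.707, -0.0, -0.0]
force: [-0.4, 0.5, -1.3]
finger_gap: 0.691
```

```bash
python3 weigh.py 30; python3 look.py 3 side
```

```text
[ 0.1832 -0.0419 -1.3632] +- [0.0665 0.0758 0.0988]
[ 0.0058 -0.0024  0.0006] +- [0.0067 0.0057 0.005 ]
[-50.2568 -13.1829] +- [0.0042 0.0017]
[0.6499 0.0365 0.0622] +- [0. 0. 0.]
6.4 [ 0.7071  0.7071 -0.     -0.    ] 0.6912547597338744
6.4 [0.65   0.0365 0.0623] [ 0.7071  0.7071 -0.     -0.    ] [-0.55  -0.583 -1.539] 0.6912547597338744
```

View pics/side3.png

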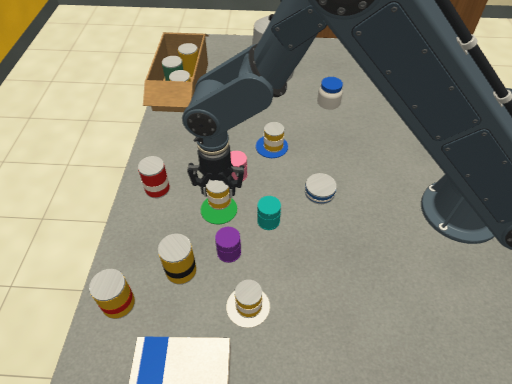

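The green tin reads about 1.4 N (0.14–0.15 kg), so it isn't the heavy one. Setting it back.

Emit:
{"fn": "play_rows", "kwargs": {
  "increments": [
    [[0, 0, 0.01], [0, 0, 0], 0.5],
    [[0, 0, 0.02], [0, 0, 0], 0.5],
    [[0, 0, 0.03], [0, 0, 0], 0.5],
    [[0, 0, 0.035], [0, 0, 0], 0.5],
    [[0, 0, 0.037], [0, 0, 0], 0.5],
    [[0, 0, 0.039], [0, 0, 0], 0.5],
    [[0, 0, 0.039], [0, 0, 0], 0.5],
    [[0, 0, 0.039], [0, 0, 0], 0.5],
    [[0, 0, 0.039], [0, 0, 0], 0.5]
  ]
}}

```text
t: 7.35
tcp_pos: [0.6498, 0.0366, 0.0239]
tool_rot: [0.707, 0.707, -0.0, -0.0]
force: [-2.6, -0.2, 5.4]
finger_gap: 0.693
```

Emit:
{"fn": "play_rows", "kwargs": {
  "increments": [
    [[0, 0, 0], [0, 0, 0], 1],
    [[0, 0, 0], [0, 0, 0], 1],
    [[0, 0, 0], [0, 0, 0], 1],
    [[0, 0, 0], [0, 0, 0], 1],
    [[0, 0, 0], [0, 0, 0], 1],
    [[0, 0, 0], [0, 0, 0], 1],
    [[0, 0, 0], [0, 0, 0], 1]
  ]
}}

```text
t: 8.05
tcp_pos: [0.65, 0.0365, 0.0233]
tool_rot: [0.707, 0.707, 0.0, 0.0]
force: [-0.4, -0.5, -0.1]
finger_gap: 1.001
```

Emit:
{"fn": "play_rows", "kwargs": {
  "increments": [
    [[0, 0, -0.01], [0, 0, 0], 1],
    [[0, 0, -0.03], [0, 0, 0], 1],
    [[0, 0, -0.055], [0, 0, 0], 1],
    [[0, 0, -0.085], [0, 0, 0], 1],
    [[0, 0, -0.12], [0, 0, 0], 1],
    [[0, 0, -0.15], [0, 0, 0], 1],
    [[0, 0, -0.18], [0, 0, 0], 1],
    [[0, 0, -0.18], [0, 0, 0], 1]
  ]
}}

```text
t: 8.85
tcp_pos: [0.6532, 0.0363, 0.2095]
tool_rot: [0.707, 0.707, 0.004, 0.004]
force: [0.7, 0.1, 1.1]
finger_gap: 0.999
```

```bash
python3 look.py 4 wrist side; python3 wlid.py 4 .073 .65 .0365
```

```text
8.85 [0.6532 0.0363 0.2095] [0.707  0.7072 0.0035 0.0044] [0.691 0.109 1.139] 0.9993458809609985
2737 0.06836208629349196 mean [0.6456 0.0368] circ ((0.6456402540206909, 0.03611065074801445), 0.029969600960612297)
[0.65017409 0.03654319 0.20466092] [-0.43917104 -0.40430073  0.25180139] [ 1.87666761e-02 -4.83649027e+01 -1.84512681e+01  2.19992478e-03
 -5.33605018e-02  6.66872296e-06]
```

View pics/wrist4.png

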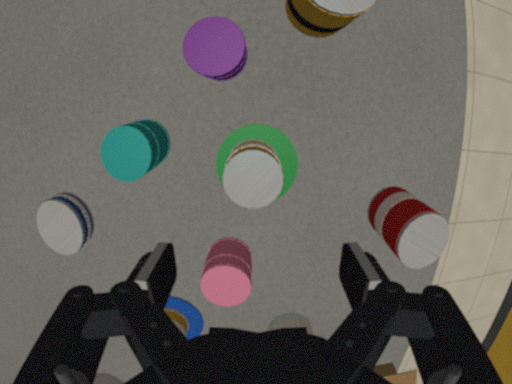

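The green tin is standing centred on its coaster. On to white.

Emit:
{"fn": "play_rows", "kwargs": {
  "increments": [
    [[0.025, -0.009, 0], [0, 0, 0], 1],
    [[0.06, -0.021, 0], [0, 0, 0], 1],
    [[0.095, -0.033, 0], [0, 0, 0], 1],
    [[0.13, -0.046, 0], [0, 0, 0], 1],
    [[0.165, -0.058, 0], [0, 0, 0], 1],
    [[0.2, -0.07, 0], [0, 0, 0], 1],
    [[0.235, -0.083, 0.015], [0, 0, 0], 1],
    [[0.26, -0.09, 0.035], [0, 0, 0], 1],
    [[0.2695, -0.094, 0.06], [0, 0, 0], 1],
    [[0.2695, -0.094, 0.083], [0, 0, 0], 1]
  ]
}}

```text
t: 9.95
tcp_pos: [0.5534, 0.3076, 0.1177]
tool_rot: [0.706, 0.708, -0.002, -0.001]
force: [-0.1, -0.7, -0.8]
finger_gap: 1.0
```

Emit:
{"fn": "play_rows", "kwargs": {
  "increments": [
    [[0, 0, 0], [0, 0, 0], 1],
    [[0, 0, 0], [0, 0, 0], 1],
    [[0, 0, 0], [0, 0, 0], 1],
    [[0, 0, 0], [0, 0, 0], 1]
  ]
}}

```text
t: 10.35
tcp_pos: [0.557, 0.3059, 0.1216]
tool_rot: [0.707, 0.707, 0.001, 0.001]
force: [0.3, 0.3, 0.6]
finger_gap: 1.001
```

```bash
python3 look.py 5 wrist; python3 wlid.py 5 .073 .556 .306;python3 weigh.py 15
```

```text
10.35 [0.557  0.3059 0.1216] [7.074e-01 7.068e-01 1.100e-03 5.000e-04] [0.256 0.349 0.609] 1.001168478258812
5392 0.07306825449155867 mean [0.5532 0.3081] circ ((0.5531967282295227, 0.3062376379966736), 0.030162036418914795)
[0.55690388 0.30591562 0.1215881 ] [ 0.24254041 -0.1973326  -0.76167796] [ 3.60677380e-02 -4.68466079e+01 -1.43836972e+01  1.91711784e-03
 -2.75610771e-03 -7.10459540e-05]
[-0.1294 -0.0526  0.0252] +- [0.1146 0.1249 0.114 ]
[ 0.0033 -0.0032 -0.0036] +- [0.0076 0.0093 0.0048]
[-47.1622 -14.4285] +- [0.0165 0.0054]
[0.5561 0.306  0.1206] +- [0.0001 0.     0.0001]
11.15 [ 0.7071  0.7071 -0.     -0.    ] 1.0034693424253107
```

View pics/wrist5.png

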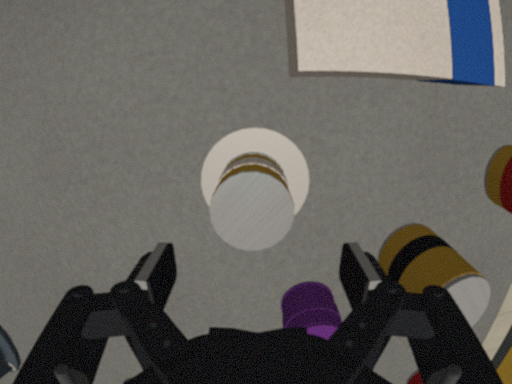

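The wrist view shows the white tin's lid at (252,210), the same geometry as green. Descend, grip, lift.

Emit:
{"fn": "play_rows", "kwargs": {
  "increments": [
    [[0.001, -0.002, 0.01], [0, 0, 0], 1],
    [[0.001, -0.002, 0.03], [0, 0, 0], 1],
    [[0.001, -0.002, 0.05], [0, 0, 0], 1],
    [[0.001, -0.002, 0.07], [0, 0, 0], 1],
    [[0.001, -0.002, 0.09], [0, 0, 0], 1],
    [[0.001, -0.002, 0.098], [0, 0, 0], 1],
    [[0.001, -0.002, 0.098], [0, 0, 0], 1],
    [[0.001, -0.002, 0.098], [0, 0, 0], 1]
  ]
}}

```text
t: 11.95
tcp_pos: [0.5542, 0.3072, 0.0225]
tool_rot: [0.707, 0.707, 0.0, 0.0]
force: [-1.0, 0.4, -0.1]
finger_gap: 0.999
```

Emit:
{"fn": "play_rows", "kwargs": {
  "increments": [
    [[0, 0, 0], [0, 0, 0], 0.5],
    [[0, 0, 0], [0, 0, 0], 0.5],
    [[0, 0, 0], [0, 0, 0], 0.5],
    [[0, 0, 0], [0, 0, 0], 0.5],
    [[0, 0, 0], [0, 0, 0], 0.5],
    [[0, 0, 0], [0, 0, 0], 0.5],
    [[0, 0, 0], [0, 0, 0], 0.5],
    [[0, 0, 0], [0, 0, 0], 0.5]
  ]
}}

```text
t: 12.75
tcp_pos: [0.5544, 0.3074, 0.0238]
tool_rot: [0.707, 0.707, 0.001, 0.0]
force: [-1.6, 0.3, 6.1]
finger_gap: 0.692
```

Emit:
{"fn": "play_rows", "kwargs": {
  "increments": [
    [[0, 0, -0.005], [0, 0, 0], 0.5],
    [[0, 0, -0.015], [0, 0, 0], 0.5],
    [[0, 0, -0.025], [0, 0, 0], 0.5],
    [[0, 0, -0.035], [0, 0, 0], 0.5],
    [[0, 0, -0.04], [0, 0, 0], 0.5],
    [[0, 0, -0.04], [0, 0, 0], 0.5],
    [[0, 0, -0.04], [0, 0, 0], 0.5],
    [[0, 0, -0.04], [0, 0, 0], 0.5],
    [[0, 0, -0.04], [0, 0, 0], 0.5]
  ]
}}

```text
t: 13.65
tcp_pos: [0.5536, 0.3069, 0.0618]
tool_rot: [0.707, 0.707, -0.001, -0.0]
force: [0.0, -0.4, -3.4]
finger_gap: 0.689
```

```bash
python3 weigh.py 30; python3 look.py 6 side
```

```text
[-0.1475  0.0765 -3.4414] +- [0.0622 0.1005 0.1013]
[ 0.0009  0.0002 -0.    ] +- [0.0046 0.0056 0.0045]
[-50.3895 -13.0721] +- [0.0041 0.0018]
[0.5539 0.307  0.0622] +- [0. 0. 0.]
15.15 [ 0.7071  0.7071  0.     -0.    ] 0.6861572344153789
15.15 [0.554  0.307  0.0623] [ 0.7071  0.7071  0.     -0.    ] [ 0.193 -0.769 -3.515] 0.6861572344153789
```

View pics/side6.png

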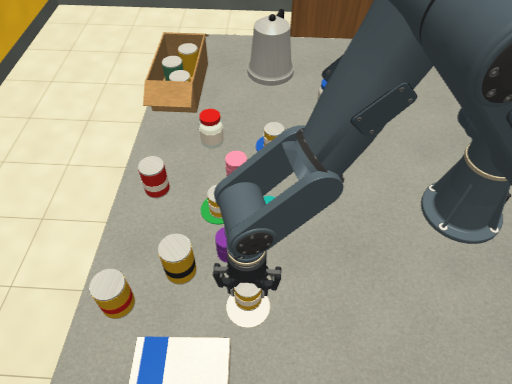

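The white tin reads about 3.44 N (0.35 kg), which fits the heavy one. The task asks for all three to be hefted in order, so it goes back and blue is next.

Emit:
{"fn": "play_rows", "kwargs": {
  "increments": [
    [[0, 0, 0.01], [0, 0, 0], 0.5],
    [[0, 0, 0.02], [0, 0, 0], 0.5],
    [[0, 0, 0.03], [0, 0, 0], 0.5],
    [[0, 0, 0.035], [0, 0, 0], 0.5],
    [[0, 0, 0.037], [0, 0, 0], 0.5],
    [[0, 0, 0.039], [0, 0, 0], 0.5],
    [[0, 0, 0.039], [0, 0, 0], 0.5],
    [[0, 0, 0.039], [0, 0, 0], 0.5],
    [[0, 0, 0.039], [0, 0, 0], 0.5]
  ]
}}

```text
t: 16.1
tcp_pos: [0.5541, 0.3071, 0.0238]
tool_rot: [0.707, 0.707, 0.0, 0.0]
force: [-1.8, -1.1, 1.0]
finger_gap: 0.69
```

Emit:
{"fn": "play_rows", "kwargs": {
  "increments": [
    [[0, 0, 0], [0, 0, 0], 1],
    [[0, 0, 0], [0, 0, 0], 1],
    [[0, 0, 0], [0, 0, 0], 1],
    [[0, 0, 0], [0, 0, 0], 1],
    [[0, 0, 0], [0, 0, 0], 1],
    [[0, 0, 0], [0, 0, 0], 1],
    [[0, 0, 0], [0, 0, 0], 1]
  ]
}}

```text
t: 16.8
tcp_pos: [0.554, 0.307, 0.0233]
tool_rot: [0.707, 0.707, 0.0, 0.0]
force: [0.5, -0.1, 0.7]
finger_gap: 1.001
```

Emit:
{"fn": "play_rows", "kwargs": {
  "increments": [
    [[0, 0, -0.01], [0, 0, 0], 1],
    [[0, 0, -0.03], [0, 0, 0], 1],
    [[0, 0, -0.055], [0, 0, 0], 1],
    [[0, 0, -0.085], [0, 0, 0], 1],
    [[0, 0, -0.12], [0, 0, 0], 1],
    [[0, 0, -0.15], [0, 0, 0], 1],
    [[0, 0, -0.18], [0, 0, 0], 1],
    [[0, 0, -0.18], [0, 0, 0], 1],
    [[0, 0, -0.18], [0, 0, 0], 1]
  ]
}}

```text
t: 17.7
tcp_pos: [0.5541, 0.3071, 0.2046]
tool_rot: [0.707, 0.707, 0.001, 0.0]
force: [-0.3, 0.8, -1.1]
finger_gap: 1.002
```

```bash
python3 look.py 7 wrist side
```

```text
17.7 [0.5541 0.3071 0.2046] [7.071e-01 7.071e-01 9.000e-04 5.000e-04] [-0.251  0.797 -1.064] 1.001821382411769
```

View pics/wrist7.png

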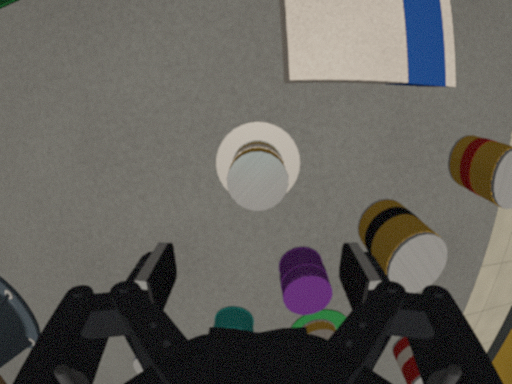

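White is standing on its coaster. On to blue.

Emit:
{"fn": "play_rows", "kwargs": {
  "increments": [
    [[-0.02, -0.001, 0], [0, 0, 0], 1],
    [[-0.05, -0.004, 0], [0, 0, 0], 1],
    [[-0.085, -0.006, 0], [0, 0, 0], 1],
    [[-0.12, -0.008, 0], [0, 0, 0], 1],
    [[-0.155, -0.01, 0], [0, 0, 0], 1],
    [[-0.19, -0.013, 0], [0, 0, 0], 1],
    [[-0.225, -0.016, 0], [0, 0, 0], 1],
    [[-0.26, -0.018, 0], [0, 0, 0], 1],
    [[-0.295, -0.02, 0], [0, 0, 0], 1],
    [[-0.33, -0.023, 0], [0, 0, 0], 1]
  ]
}}

```text
t: 18.8
tcp_pos: [0.5298, -0.0241, 0.2018]
tool_rot: [0.707, 0.707, -0.001, -0.001]
force: [0.0, -0.2, 0.0]
finger_gap: 1.002
```

Emit:
{"fn": "play_rows", "kwargs": {
  "increments": [
    [[-0.03, -0.002, 0], [0, 0, 0], 1],
    [[-0.065, -0.004, 0], [0, 0, 0], 1],
    [[-0.1, -0.006, 0], [0, 0, 0], 1],
    [[-0.135, -0.009, 0.01], [0, 0, 0], 1],
    [[-0.165, -0.011, 0.025], [0, 0, 0], 1],
    [[-0.185, -0.013, 0.045], [0, 0, 0], 1],
    [[-0.1945, -0.0135, 0.065], [0, 0, 0], 1],
    [[-0.1945, -0.0135, 0.083], [0, 0, 0], 1],
    [[-0.1945, -0.0135, 0.083], [0, 0, 0], 1],
    [[-0.1945, -0.0135, 0.083], [0, 0, 0], 1]
  ]
}}

```text
t: 19.8
tcp_pos: [0.5167, -0.2169, 0.1192]
tool_rot: [0.707, 0.707, -0.0, -0.002]
force: [0.2, -0.3, -0.1]
finger_gap: 1.001
```

Emit:
{"fn": "play_rows", "kwargs": {
  "increments": [
    [[0, 0, 0], [0, 0, 0], 1],
    [[0, 0, 0], [0, 0, 0], 1]
  ]
}}

```text
t: 20.0
tcp_pos: [0.518, -0.2174, 0.1212]
tool_rot: [0.707, 0.707, 0.0, 0.001]
force: [1.4, -0.8, 0.1]
finger_gap: 0.995
```

```bash
python3 look.py 8 wrist; python3 wlid.py 8 .073 .517 -.2175;python3 weigh.py 10
```

```text
20.0 [ 0.518  -0.2174  0.1212] [7.069e-01 7.073e-01 2.000e-04 8.000e-04] [ 1.366 -0.774  0.078] 0.994737822855232
5381 0.07310890752000342 mean [ 0.5152 -0.2169] circ ((0.5152305960655212, -0.21888041496276855), 0.030357297509908676)
[ 0.51805113 -0.21742361  0.12123598] [-0.06953258  0.03591575  0.55707092] [-5.09385543e-02 -4.14872360e+01 -1.22909528e+01 -1.92618165e-03
 -1.63151071e-03  6.33252034e-05]
[ 0.0837  0.0233 -0.2429] +- [0.1485 0.1494 0.1604]
[-0.0035  0.004   0.0036] +- [0.0077 0.0082 0.0079]
[-41.7445 -12.3207] +- [0.0219 0.0034]
[ 0.5177 -0.2175  0.1207] +- [0.0001 0.     0.0001]
20.55 [ 0.7071  0.7071 -0.     -0.    ] 1.005846220550628
```

View pics/wrist8.png

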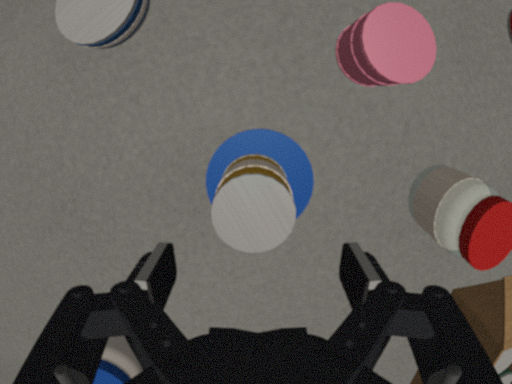

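The blue tin's lid is at (253,211), centred between the fingers. Same descent, grip and lift.

Emit:
{"fn": "play_rows", "kwargs": {
  "increments": [
    [[0, -0.002, 0.01], [0, 0, 0], 1],
    [[0, -0.002, 0.03], [0, 0, 0], 1],
    [[0, -0.002, 0.05], [0, 0, 0], 1],
    [[0, -0.002, 0.07], [0, 0, 0], 1],
    [[0, -0.002, 0.09], [0, 0, 0], 1],
    [[0, -0.002, 0.098], [0, 0, 0], 1],
    [[0, -0.002, 0.098], [0, 0, 0], 1],
    [[0, -0.002, 0.098], [0, 0, 0], 1]
  ]
}}

```text
t: 21.35
tcp_pos: [0.5156, -0.2176, 0.0225]
tool_rot: [0.707, 0.707, 0.0, 0.0]
force: [0.2, 0.4, 0.3]
finger_gap: 1.001
```

Emit:
{"fn": "play_rows", "kwargs": {
  "increments": [
    [[0, 0, 0], [0, 0, 0], 0.5],
    [[0, 0, 0], [0, 0, 0], 0.5],
    [[0, 0, 0], [0, 0, 0], 0.5],
    [[0, 0, 0], [0, 0, 0], 0.5],
    [[0, 0, 0], [0, 0, 0], 0.5],
    [[0, 0, 0], [0, 0, 0], 0.5],
    [[0, 0, 0], [0, 0, 0], 0.5],
    [[0, 0, 0], [0, 0, 0], 0.5]
  ]
}}

```text
t: 22.15
tcp_pos: [0.516, -0.2179, 0.0236]
tool_rot: [0.707, 0.707, 0.0, 0.001]
force: [-1.5, 0.2, 6.0]
finger_gap: 0.687
```

Emit:
{"fn": "play_rows", "kwargs": {
  "increments": [
    [[0, 0, -0.005], [0, 0, 0], 0.5],
    [[0, 0, -0.015], [0, 0, 0], 0.5],
    [[0, 0, -0.025], [0, 0, 0], 0.5],
    [[0, 0, -0.035], [0, 0, 0], 0.5],
    [[0, 0, -0.04], [0, 0, 0], 0.5],
    [[0, 0, -0.04], [0, 0, 0], 0.5],
    [[0, 0, -0.04], [0, 0, 0], 0.5],
    [[0, 0, -0.04], [0, 0, 0], 0.5],
    [[0, 0, -0.04], [0, 0, 0], 0.5]
  ]
}}

```text
t: 23.05
tcp_pos: [0.5152, -0.2173, 0.0619]
tool_rot: [0.707, 0.707, -0.0, -0.0]
force: [0.2, -0.1, -2.4]
finger_gap: 0.691
```

```bash
python3 weigh.py 30; python3 look.py 9 side
```

```text
[-0.1109  0.0761 -1.6178] +- [0.1057 0.1055 0.096 ]
[-0.0072 -0.0082 -0.0079] +- [0.0041 0.0051 0.0065]
[-43.9713 -10.0195] +- [0.004  0.0016]
[ 0.5154 -0.2174  0.0622] +- [0. 0. 0.]
24.55 [ 0.7071  0.7071 -0.     -0.    ] 0.6916250082505684
24.55 [ 0.5155 -0.2175  0.0623] [ 0.7071  0.7071 -0.     -0.    ] [-0.123  0.126 -2.038] 0.6916250082505684
```

View pics/side9.png

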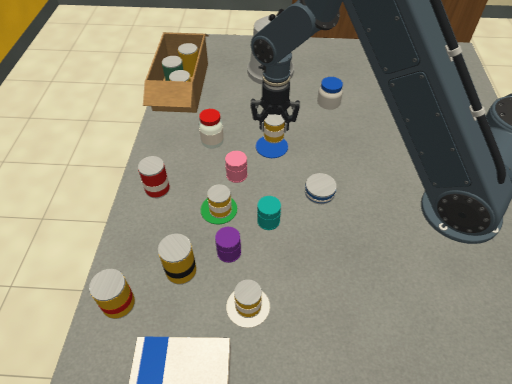

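The blue tin reads about 1.6 N (0.165 kg), so white is the heaviest. Blue goes back and I return to white.

Emit:
{"fn": "play_rows", "kwargs": {
  "increments": [
    [[0, 0, 0.01], [0, 0, 0], 0.5],
    [[0, 0, 0.02], [0, 0, 0], 0.5],
    [[0, 0, 0.03], [0, 0, 0], 0.5],
    [[0, 0, 0.035], [0, 0, 0], 0.5],
    [[0, 0, 0.037], [0, 0, 0], 0.5],
    [[0, 0, 0.039], [0, 0, 0], 0.5],
    [[0, 0, 0.039], [0, 0, 0], 0.5],
    [[0, 0, 0.039], [0, 0, 0], 0.5],
    [[0, 0, 0.039], [0, 0, 0], 0.5]
  ]
}}

```text
t: 25.5
tcp_pos: [0.5155, -0.2174, 0.0237]
tool_rot: [0.707, 0.707, 0.0, 0.0]
force: [-1.5, 0.7, 2.0]
finger_gap: 0.694
```

Emit:
{"fn": "play_rows", "kwargs": {
  "increments": [
    [[0, 0, 0], [0, 0, 0], 1],
    [[0, 0, 0], [0, 0, 0], 1],
    [[0, 0, 0], [0, 0, 0], 1],
    [[0, 0, 0], [0, 0, 0], 1],
    [[0, 0, 0], [0, 0, 0], 1],
    [[0, 0, 0], [0, 0, 0], 1],
    [[0, 0, 0], [0, 0, 0], 1]
  ]
}}

```text
t: 26.2
tcp_pos: [0.5155, -0.2175, 0.0233]
tool_rot: [0.707, 0.707, -0.0, 0.0]
force: [0.7, 0.1, 0.5]
finger_gap: 1.002
```

Emit:
{"fn": "play_rows", "kwargs": {
  "increments": [
    [[0, 0, -0.01], [0, 0, 0], 1],
    [[0, 0, -0.03], [0, 0, 0], 1],
    [[0, 0, -0.055], [0, 0, 0], 1],
    [[0, 0, -0.085], [0, 0, 0], 1],
    [[0, 0, -0.12], [0, 0, 0], 1],
    [[0, 0, -0.15], [0, 0, 0], 1],
    [[0, 0, -0.18], [0, 0, 0], 1],
    [[0, 0, -0.18], [0, 0, 0], 1],
    [[0, 0, -0.18], [0, 0, 0], 1]
  ]
}}

```text
t: 27.1
tcp_pos: [0.5156, -0.2175, 0.2044]
tool_rot: [0.707, 0.707, 0.0, 0.001]
force: [-0.5, -0.0, 0.2]
finger_gap: 1.002
```

```bash
python3 look.py 10 wrist side
```

```text
27.1 [ 0.5156 -0.2175  0.2044] [7.071e-01 7.071e-01 2.000e-04 1.000e-03] [-0.507 -0.025  0.181] 1.0017866308587966
```

View pics/wrist10.png

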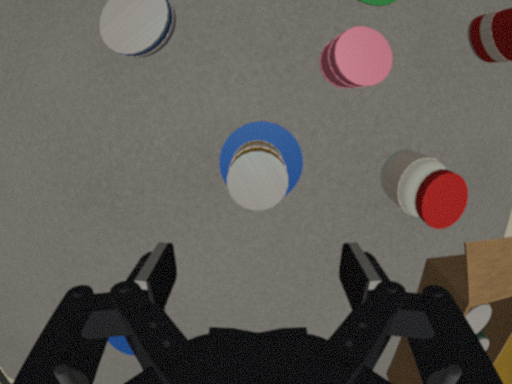

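Blue is standing on its coaster. Back to white at (0.554, 0.307).

Emit:
{"fn": "play_rows", "kwargs": {
  "increments": [
    [[0.02, 0.001, 0], [0, 0, 0], 1],
    [[0.05, 0.004, 0], [0, 0, 0], 1],
    [[0.085, 0.006, 0], [0, 0, 0], 1],
    [[0.12, 0.008, 0], [0, 0, 0], 1],
    [[0.155, 0.01, 0], [0, 0, 0], 1],
    [[0.19, 0.013, 0], [0, 0, 0], 1],
    [[0.225, 0.016, 0], [0, 0, 0], 1],
    [[0.26, 0.018, 0], [0, 0, 0], 1],
    [[0.295, 0.02, 0], [0, 0, 0], 1],
    [[0.33, 0.024, 0], [0, 0, 0], 1]
  ]
}}

```text
t: 28.2
tcp_pos: [0.538, 0.1139, 0.2016]
tool_rot: [0.707, 0.707, -0.002, -0.001]
force: [0.2, -0.6, -0.2]
finger_gap: 1.002
```

Emit:
{"fn": "play_rows", "kwargs": {
  "increments": [
    [[0.03, 0.002, 0], [0, 0, 0], 1],
    [[0.065, 0.005, 0], [0, 0, 0], 1],
    [[0.1, 0.007, 0], [0, 0, 0], 1],
    [[0.135, 0.01, 0.01], [0, 0, 0], 1],
    [[0.165, 0.012, 0.025], [0, 0, 0], 1],
    [[0.185, 0.014, 0.045], [0, 0, 0], 1],
    [[0.1945, 0.0145, 0.065], [0, 0, 0], 1],
    [[0.1945, 0.0145, 0.083], [0, 0, 0], 1],
    [[0.1945, 0.0145, 0.083], [0, 0, 0], 1],
    [[0.1945, 0.0145, 0.083], [0, 0, 0], 1]
  ]
}}

```text
t: 29.2
tcp_pos: [0.5531, 0.3066, 0.1189]
tool_rot: [0.707, 0.707, -0.001, -0.001]
force: [-0.2, 0.1, 0.7]
finger_gap: 0.999
```

Emit:
{"fn": "play_rows", "kwargs": {
  "increments": [
    [[0, 0, 0], [0, 0, 0], 1],
    [[0, 0, 0], [0, 0, 0], 1],
    [[0, 0, 0], [0, 0, 0], 1],
    [[0, 0, 0], [0, 0, 0], 1]
  ]
}}

```text
t: 29.6
tcp_pos: [0.5543, 0.307, 0.1211]
tool_rot: [0.707, 0.707, 0.001, 0.0]
force: [-0.2, 0.7, 0.3]
finger_gap: 1.001
```

```bash
python3 look.py 11 wrist; python3 wlid.py 11 .073 .554 .307
```

```text
29.6 [0.5543 0.307  0.1211] [7.072e-01 7.070e-01 6.000e-04 3.000e-04] [-0.175  0.703  0.274] 1.0005332214796039
5391 0.07291427438940482 mean [0.5544 0.3081] circ ((0.5542578101158142, 0.30617478489875793), 0.03007958084344864)
[0.55422772 0.30697804 0.12090681] [-0.71117764 -0.03051812  0.65879641] [-2.16339785e-02 -4.70605373e+01 -1.44093373e+01 -7.50772306e-04
 -3.65425854e-03 -2.64040915e-05]
```

View pics/wrist11.png

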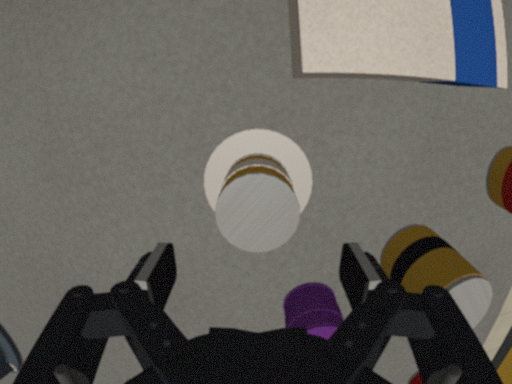

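The lid at (257,211) is centred on the white coaster and on the jaws. Descend, grip and raise 19 cm.

Emit:
{"fn": "play_rows", "kwargs": {
  "increments": [
    [[0, 0, 0.01], [0, 0, 0], 1],
    [[0, 0, 0.03], [0, 0, 0], 1],
    [[0, 0, 0.05], [0, 0, 0], 1],
    [[0, 0, 0.07], [0, 0, 0], 1],
    [[0, 0, 0.09], [0, 0, 0], 1],
    [[0, 0, 0.098], [0, 0, 0], 1],
    [[0, 0, 0.098], [0, 0, 0], 1],
    [[0, 0, 0.098], [0, 0, 0], 1]
  ]
}}

```text
t: 30.45
tcp_pos: [0.5543, 0.3072, 0.0226]
tool_rot: [0.707, 0.707, 0.0, 0.0]
force: [0.3, -0.7, 0.1]
finger_gap: 1.002
```

Emit:
{"fn": "play_rows", "kwargs": {
  "increments": [
    [[0, 0, 0], [0, 0, 0], 0.5],
    [[0, 0, 0], [0, 0, 0], 0.5],
    [[0, 0, 0], [0, 0, 0], 0.5],
    [[0, 0, 0], [0, 0, 0], 0.5],
    [[0, 0, 0], [0, 0, 0], 0.5],
    [[0, 0, 0], [0, 0, 0], 0.5],
    [[0, 0, 0], [0, 0, 0], 0.5],
    [[0, 0, 0], [0, 0, 0], 0.5]
  ]
}}

```text
t: 31.25
tcp_pos: [0.5547, 0.3074, 0.0238]
tool_rot: [0.707, 0.707, 0.001, 0.0]
force: [0.1, 0.9, 6.0]
finger_gap: 0.689
```

Emit:
{"fn": "play_rows", "kwargs": {
  "increments": [
    [[0, 0, -0.005], [0, 0, 0], 0.5],
    [[0, 0, -0.02], [0, 0, 0], 0.5],
    [[0, 0, -0.04], [0, 0, 0], 0.5],
    [[0, 0, -0.065], [0, 0, 0], 0.5],
    [[0, 0, -0.09], [0, 0, 0], 0.5],
    [[0, 0, -0.115], [0, 0, 0], 0.5],
    [[0, 0, -0.14], [0, 0, 0], 0.5],
    [[0, 0, -0.165], [0, 0, 0], 0.5],
    [[0, 0, -0.182], [0, 0, 0], 0.5],
    [[0, 0, -0.19], [0, 0, 0], 0.5]
  ]
}}

```text
t: 32.25
tcp_pos: [0.5545, 0.3072, 0.2148]
tool_rot: [0.707, 0.707, 0.001, 0.001]
force: [0.3, -0.2, -3.2]
finger_gap: 0.691
```

Emit:
{"fn": "play_rows", "kwargs": {
  "increments": [
    [[0, 0, 0], [0, 0, 0], 0.5],
    [[0, 0, 0], [0, 0, 0], 0.5],
    [[0, 0, 0], [0, 0, 0], 0.5],
    [[0, 0, 0], [0, 0, 0], 0.5],
    [[0, 0, 0], [0, 0, 0], 0.5],
    [[0, 0, 0], [0, 0, 0], 0.5],
    [[0, 0, 0], [0, 0, 0], 0.5]
  ]
}}

```text
t: 32.95
tcp_pos: [0.5539, 0.307, 0.2121]
tool_rot: [0.707, 0.707, -0.0, -0.0]
force: [-0.1, -0.4, -3.1]
finger_gap: 0.686
```

```bash
python3 weigh.py 20; python3 look.py 12 side scene wrist
python3 -c "
import cv2,numpy as np
a,b,c=[cv2.imread(f'pics/{n}12.png') for n in('side','scene','wrist')]
cv2.imwrite('pics/m12.png',cv2.resize(np.vstack([np.hstack([a,b]),np.hstack([c,c*0])]),(800,600)))"
```

```text
[ 0.1793 -0.0443 -3.3551] +- [0.1077 0.1021 0.0892]
[ 0.0116 -0.0081  0.0036] +- [0.0054 0.0081 0.0072]
[-47.357  -18.4749] +- [0.0056 0.0021]
[0.554  0.307  0.2123] +- [0. 0. 0.]
33.95 [ 0.7071  0.7071  0.     -0.    ] 0.6844721232789039
33.95 [0.554  0.307  0.2123] [ 0.7071  0.7071  0.     -0.    ] [ 0.563  0.055 -3.368] 0.6844721232789039
```

View pics/m12.png

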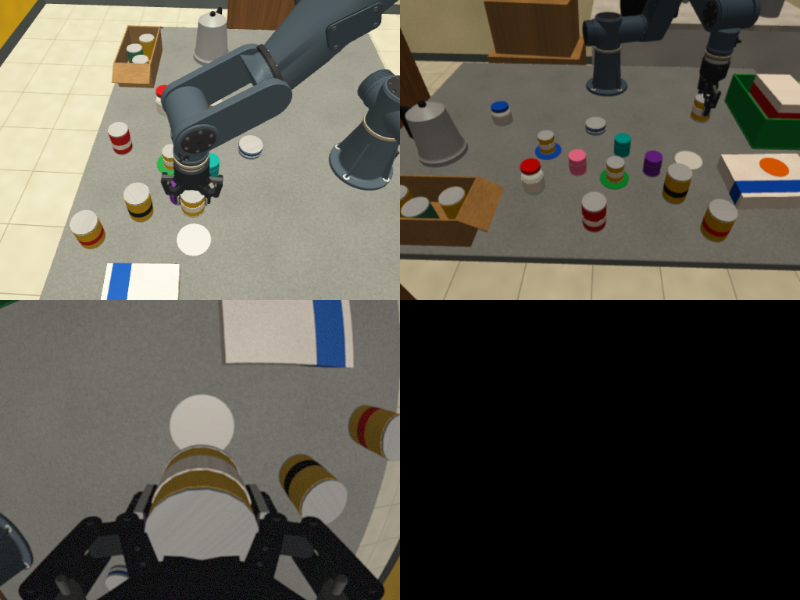

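The white coaster is empty and the tin is upright in the grip, its underside about 19 cm up. The blue and green tins are on their coasters and the bystanders are where they were. Handing in.

```bash
python3 -c "
from station import manip
print(manip.sign_off())"
```

```text
the job is handed in; nothing more can be done
None
```

The fullest tin is the one on the white coaster. I handed the job in at about 34 s with that tin held upright and still, its underside about 19 cm above the counter.

I lifted each tin 4 cm in the order asked and set it back on its own coaster. Each force is an average of 30 readings:

| Coaster | Force | Mass |
|---|---|---|
| Green | 1.4 N | about 0.14 kg |
| White | 3.4 N | about 0.35 kg |
| Blue | 1.6 N | about 0.165 kg |

- **Final hold:** the force still read 3.36 N, the tool's tilt was zero and the grip opening matched the tin's 59 mm.
- **Scene:** the last pictures show the green and blue tins standing on their coasters. The bean can, fish can, sauce jar and look-alikes appear unmoved.
- **Disagreements:**
  - The network's tin detections included the coloured look-alikes, so I picked the tins by their coasters.
  - Single force readings varied by about 0.5 N, so I averaged them. The green reading falls between the two light mass ranges, but white is clearly the heaviest.
  - One position reading of the green tin after setting it back was about 4 mm off because the arm was still moving; the picture showed the tin centred.

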